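Snap the knob cap onto the salad spinner lid

ROBOT

A 6-joint arm with a two-finger parallel gripper is mounted at the origin on the work surface. World frame = base frame: x ahead of the robot, y to its left, z up, the work surface at z = 0. Lengths are in m, angles in degrees, forces in N, time in s.
With the tool pointing down it reaches from about 0.325 to 1 m from the base axis. Payload 5.1 kg.
Tool frame: the origin (TCP) lies on the front face of the gripper's body, between the roots of the fingers; the fingertips stand tip_reach ahead of it and the grasp point (between the pads) lies 54 mm ahead of it (tip_reach is the distance from the TCP to the fingertips, in m); z points along the fingers, y is the line along which they close (so a half turn about z gives the same grasp; the last joint's range is limited). The gripper opens to 85 mm and grips with 20 to 120 N. Pads are 22 mm wide; open, the fingers measure 114 mm over their backs; the gripper's body (76 mm by 85 mm) begins 54 mm behind the grasp point. The pads swing forward as they close: fully open they stand 13 mm farther back than shut.
Start: joints at [-75.035, 7.093, 94.555, -0, 78.352, -4.733], TCP at [0.219, -0.612, 0.304] pointing down, gripper open.
Joint ranges: [-149.61, 149.61], [-58.7, 133.49], [1.44, 155.28], [-77.14, 257.14], [18.33, 153.61], [-166.67, 166.67]. Speed limits (degrees/s): [147.25, 147.25, 180, 180, 180, 180].

INTERFACE

Orientations are given as [roll, pitch, yaw] about the fixed x, y, z axes, in that order (R = Rz(yaw) Ry(pitch) Rx(roll)).
In Python, from workcell import * gives the robot as it stands.
- The arm moves only by the tool apply_moves, never from a script. Its argument "targets" is a list of rows, each an object of numbers: "jaw": the opening, from 0 (shut) to 1 (fully open); "dx", "dy", "dz": the shift along the world's x, y, z in mm; "ax", "ay", "az": the turn, a rotation vector about the world's x, y, z in rad. In form: [{"jaw": .., "dx": .., "dy": .., "dz": .., "ax": .., "ay": .., "az": ..}, ...]. A call has 1 to 8 rows; each row shifts and turns the commanded pose from where the row before left it; what a row does not reach is not made up. A row lasts 1/10 s, in which the tool goes at most 50 mm and 8.59 degrees, less where a joint would pass 70% of its speed; a pose out of reach is approached as far as the arm can. A call is refused whole if a number of a shift passes 50 or a number of a turn 0.15, either way. A call with a gripper value outside its range is refused whole. The fingers move at their own pace and stop on an object; "squeeze" is the grip in N (left out, the last holds). Time passes only in rows, so rows that do not move let the fingers close. It gives the time, the measured TCP pose, the force, the opening and the grip force at its end, in the units of the state.
- get_state(): the state, without advancing time (a new reading comes with each control period).
- camera(name): name is "scene" or "top" or "wrist"; returns the picture (480x640x3 uint8, red, green, blue); there is no depth.
- calibration(name): a dict with "camera_matrix" (3x3 intrinsics, pixels), "R" (3x3) and "t" (3): a world point X has camera coordinates R X + t; the wrist camera has in their place "T_tool_cam" (4x4, takes a point from camera to tool coordinates, whose origin is the TCP and whose axes are the flange's). Camera axes: x right, y down, z forward; pixel columns grow to the right and rows downward; lengths in m; the calibration is good to about 2 mm. A picture is of the moment at which its call begins: read the wrist's pose just before it. calibration takes no time and is no camera call.
- hand_in(): hands the job in; it is judged then, once.
Trained networks look in the newest picture that a camera, given by its name, has taken for a name from the list of things; names that differ only in an ending like _2 or _b are one class to them, and where a whole thing is asked for, a point or a joint stands for the part that bears it (a point fixed in the world has none). Each returns a list of dicts, best first, with "score" (0 to 1); they miss things now and then, are a little off and sometimes report something else, mostly with a low value. They report only what shows in the picture. A call takes as long as a camera call. They do not tell look-alikes from the thing itself.
- regions_of(name, camera): "mask" (480x640 bool, what is visible of it) and "bbox" ([left, top, right, bottom] in pixels, round what is visible of it).
- landmark_of(name, camera): "uv" ([column, row] in pixels: a listed point, or the origin of a listed thing).
The state is a dict: "t": time; "joint_positions": joint angles; "joint_vel": joint speeds; "joint_torque": joint torques, N m; "tcp_pos": TCP position; "ee_rot": TCP orientation; "contact_force": force on the tool from outside, world axes, zero at the start; "moment": the same for the moment, N m; "finger_gap": finger opening in m; "finger_force": force on a finger pad.
Only numpy, scipy, OpenCV 4.12 (cv2) and the standard library are available. Lean on these libraries where they do the work, as an engineer would, in place of code of your own. Each camera call takes 0.05 s, during which the arm holds its last target. There are 200 camera calls.

TASK

Take the yellow knob cap from the metal tray and stand it upright, open end down, on the grey domed hub in the middle of the salad spinner's green lid, and let go so that it stands there on its own. Then press it straight down with the fingertips until it snaps fully home, flush on the hub's flange, and keep pressing firmly: finish while still pushing down on the cap. Leave the jar, the mug and the cucumber where they are.

Things in the scene. Friction and masses are not known exactly. Their poses are not given: they have to be found in the camera images.
- cap: Yellow round plastic knob cap, loose, about 60 g: 44 mm outer diameter, 40 mm tall, flat closed top, hollow and open below. It starts upright (open end down) on the tray's floor. Origin: centre of its underside, z up. Its mouth is an inward lip 31 mm in inner diameter and 5 mm high; above the lip the bore is 37 mm wide and 34 mm deep from the underside.
- spinner: Salad spinner fixed to the table: clear bowl, closed green lid 248 mm in diameter, lid top 139 mm above the table. Origin: centre of its underside on the table. In the middle of the lid stands the grey hub: a round flange 52 mm in diameter and on it a stud 28 mm in diameter with a hemispherical top. Four rounded white spring catches stick out 4 mm from the stud's sides, 10 mm above the flange.
- hub_seat (a point): Centre of the top face of the hub's flange, 143 mm above the table, on the stud's axis, z up. The cap's underside rests here when fully home (cap top 40 mm above it), locked below the catches. A cap only set over the dome rests on the catches: underside about 14 mm, top about 54 mm above the flange.
- hub_top (a point): Top of the hub's domed stud, 32 mm above the flange, on the same axis. Pressing the cap down takes about 9 to 14 N to squeeze the catches in; then the resistance suddenly drops, the cap falls through to the flange and stops hard.
- tray: Low silvery metal tray fixed to the table, 200 x 180 mm, walls 12 mm high and 4 mm thick, floor 4 mm above the table. Origin: centre of its underside.
- jar: Bystander: small spice jar with a red cap, 52 mm in diameter, 85 mm tall, standing loose on the table. Origin: centre of its underside.
- mug: Bystander: blue mug, 76 mm in diameter, 88 mm tall, standing loose. Origin: centre of its underside.
- cucumber: Bystander: cucumber about 205 mm long and 33 mm thick, lying loose on the white chopping board (150 x 260 x 12 mm). Origin: middle of its underside, y along it.
There are look-alikes about, which are no part of the job. Of the things like the cap, leave any that is black, blue or pink; of the rest the larger one is meant.

How it is judged (in metres and radians):
On the way, in this order (a step that is already met when the one before it is completed fails the run):
1. the cap stands upright on the dome by itself, not yet snapped, with nothing of the robot touching it (z of cap in the frame of hub_seat between 0.008 and 0.024 m and horizontal distance between cap and hub_seat below 0.008 m and angle between cap's own z axis and vertical below 0.3 rad and contact force between each of the arm, the fingers and cap below 0.05 N and contact force between cap and spinner above 0.1 N and linear speed of cap below 0.02 m/s), for 0.3 s.
2. the cap has snapped down and sits level on the hub's flange (z of cap in the frame of hub_seat between -0.004 and 0.003 m and horizontal distance between cap and hub_seat below 0.004 m and angle between cap's own z axis and vertical below 0.07 rad), for 0.1 s.
At the end, for the whole second after the job is handed in: Through the last second the cap is snapped home: its underside within 3 mm of the flange, within 4 mm of the hub's axis, tilted less than 4 degrees, and the fingers are still pressing it down onto the hub with more than 4 N (all of step 2 and contact force between the fingers and cap above 4 N and contact force between cap and spinner above 4 N); the arm keeps its last pose, push and grip.
It fails at once if the jar is shifted by more than 20 mm or tipped (distance of jar from where it was at the start of the episode above 0.02 m or angle between jar's own z axis and vertical above 0.3 rad).
It fails at once if the mug is shifted by more than 20 mm or tipped (distance of mug from where it was at the start of the episode above 0.02 m or angle between mug's own z axis and vertical above 0.3 rad).
It fails at once if the cucumber is shifted by more than 20 mm or tipped (distance of cucumber from where it was at the start of the episode above 0.02 m or angle between cucumber's own z axis and vertical above 0.3 rad).
It also fails if it takes over 58 s, if anything falls off the work surface, if the arm or the gripper's body presses on something with over 40 N, if the wrist force passes 120 N, or if a joint passes its speed limit or range.

## Working session

There is one attempt and no reset: what is moved stays moved. The work goes in short steps, Python scripts to look and compute and a tool call to move; the robot and the scene stay as the last step left them, time stands still between calls to the robot, and variables do not carry over. Pictures are saved under pics/ and viewed, at most 10 in all, crops included, and the job is handed in when it is done.

Besides the shell and the picture viewer there is one more tool, called after "Call:" as name([rows], argument=value, ...), one row to a line, values as JSON. apply_moves: Moves the arm, as the interface text tells. Its arguments: {"type":"object","properties":{"targets":{"type":"array","items":{"type":"object","properties":{"jaw":{"type":"number"},"dx":{"type":"number"},"dy":{"type":"number"},"dz":{"type":"number"},"ax":{"type":"number"},"ay":{"type":"number"},"az":{"type":"number"}}}},"squeeze":{"type":"number"}},"required":["targets"]}

```bash
mkdir -p pics; ls; python3 - <<'E'
from workcell import *
import cv2,numpy as np
a=camera("scene");b=camera("top")
cv2.imwrite("pics/s.png",a[...,::-1]);cv2.imwrite("pics/t.png",b[...,::-1])
for n in("scene","top"):
  for th in("cap","hub_seat","hub_top","tray","jar","mug","cucumber"):
    print(n,th,[(np.round(d["uv"],1).tolist(),round(d["score"],2)) for d in landmark_of(th,n)][:4])
  print([(d["bbox"],round(d["score"],2)) for d in regions_of("cap",n)])
s=get_state();print(s)
E
```

```text
pics
scene cap [([160.2, 315.0], 0.92), ([243.6, 321.1], 0.82), ([164.2, 357.5], 0.78), ([220.8, 381.1], 0.72)]
scene hub_seat [([360.4, 186.0], 0.75)]
scene hub_top [([360.7, 174.0], 0.77)]
scene tray [([253.8, 322.4], 0.57)]
scene jar [([344.0, 289.8], 0.92)]
scene mug [([467.7, 268.6], 0.82)]
scene cucumber [([427.0, 344.1], 0.95)]
[([151.1, 333.1, 176.3, 364.9], 0.97), ([232.3, 298.2, 253.3, 327.9], 0.9), ([302.1, 345.8, 318.1, 365.9], 0.83), ([143.2, 292.2, 164.2, 324.9], 0.78), ([212.5, 363.3, 234.5, 388.1], 0.63)]
top cap [([412.3, 199.6], 0.72), ([486.0, 247.0], 0.69), ([490.5, 312.6], 0.66), ([414.5, 283.2], 0.57)]
top hub_seat [([209.2, 262.4], 0.6)]
top hub_top [([202.3, 260.7], 0.73)]
top tray [([405.5, 274.9], 0.79)]
top jar [([309.9, 223.2], 0.92)]
top mug [([199.9, 137.9], 0.93)]
top cucumber [([329.3, 116.6], 0.78)]
[([474.0, 237.6, 492.0, 255.4], 0.86), ([401.5, 269.3, 426.2, 296.6], 0.85), ([448.8, 353.9, 475.8, 379.9], 0.79), ([481.0, 299.7, 510.4, 324.0], 0.71), ([145.3, 194.8, 288.0, 333.7], 0.66), ([407.5, 191.9, 422.7, 206.1], 0.46)]
{'t': 0.9, 'joint_positions': array([-7.50337344e+01,  7.09277584e+00,  9.45549696e+01,  8.40884533e-04,
        7.83530607e+01, -4.73401002e+00]), 'joint_vel': array([-0.00621408, -0.10496558,  0.06942156, -0.14475413,  0.04166433,
       -0.01250664]), 'joint_torque': array([ 2.21245115e-03, -4.23592007e+01, -3.65763724e+01, -9.61986757e-05,
        4.35205930e-04, -9.62299936e-06]), 'tcp_pos': array([ 0.21907195, -0.61195552,  0.30392984]), 'ee_rot': array([-1.79999265e+02, -8.87294213e-04,  1.97001058e+01]), 'contact_force': array([ 0.5512104 , -0.34491078, -0.37346848]), 'moment': array([ 0.02118326,  0.03562434, -0.01887931]), 'finger_force': 0.0, 'finger_gap': 0.08567102698641235}
```

View pics/s.png

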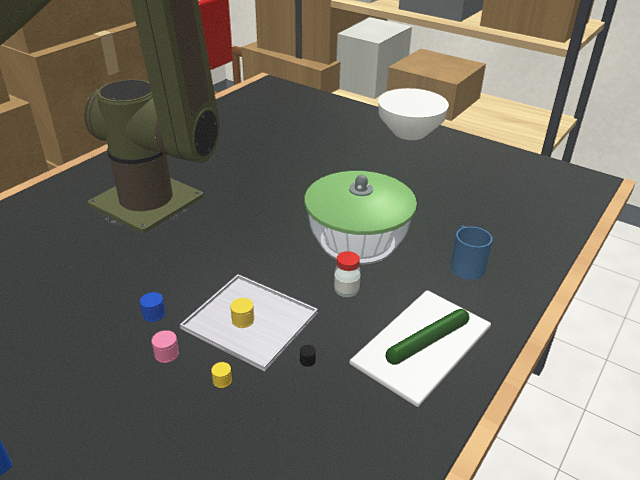

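View pics/t.png

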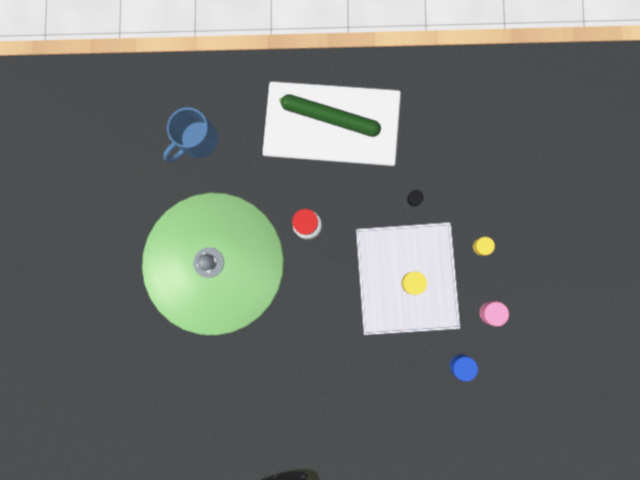

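The scene view shows the large yellow cap on the tray at (242,313), with the small yellow decoy off the tray at (221,375). The hub is at (361,184). In the top view the cap is at (414,283), the hub at (208,262) and the jar at (306,223).

```bash
cat >h.py <<'E'
from workcell import *
import cv2,numpy as np
from scipy.spatial.transform import Rotation as Ro
def cam(n,st=None):
    c=calibration(n);K=np.array(c["camera_matrix"])
    if n=="wrist":
        T=np.eye(4);T[:3,:3]=Ro.from_euler("xyz",st["ee_rot"],degrees=True).as_matrix();T[:3,3]=st["tcp_pos"]
        M=np.linalg.inv(T@np.array(c["T_tool_cam"]));return K,M[:3,:3],M[:3,3]
    return K,np.array(c["R"]),np.array(c["t"])
def atz(C,uv,z):
    K,R,t=C;d=R.T@np.linalg.solve(K,[uv[0],uv[1],1]);o=-R.T@t
    return o+d*(z-o[2])/d[2]
def proj(C,X):
    K,R,t=C;p=K@(R@np.array(X)+t);return p[:2]/p[2]
def tri(Cs,uvs):
    P=[K@np.c_[R,t] for K,R,t in Cs]
    X=cv2.triangulatePoints(P[0],P[1],np.array(uvs[0],float),np.array(uvs[1],float))[:,0];return X[:3]/X[3]
def yellow(img):
    h=cv2.cvtColor(img,cv2.COLOR_RGB2HSV);return cv2.inRange(h,(22,120,90),(34,255,255))
E
python3 - <<'E'
from h import *
S=cam("scene");T=cam("top")
print("campos",-T[1].T@T[2],-S[1].T@S[2])
b=cv2.imread("pics/t.png")[...,::-1].copy()
n,l,st,ce=cv2.connectedComponentsWithStats(yellow(b))
for i in range(1,n):
  if st[i,4]>80: print("yellow",st[i],ce[i],atz(T,ce[i],.044))
print("seat",tri([S,T],[(360.4,186),(209.2,262.4)]),atz(T,(209.2,262.4),.143),atz(S,(360.4,186),.143))
print("top",tri([S,T],[(360.7,174),(202.3,260.7)]),atz(T,(202.3,260.7),.175),atz(S,(360.7,174),.175))
print("cap",tri([S,T],[(243.6,321.1),(414.5,283.2)]),atz(S,(243.6,321.1),.004))
for r in regions_of("spinner","top")[:1]:
  x=r["bbox"];print("lid",x,atz(T,((x[0]+x[2])/2,(x[1]+x[3])/2),.139))
print("jar",atz(T,(305,222),.085),"mug",atz(T,(188,128),.088))
for p in((358,229),(451,224),(459,328),(365,334)): print("tray",atz(T,p,.012))
E
```

```text
campos [ 0.48715591 -0.05853125  1.07066284] [ 1.09392992 -0.81221542  0.83893105]
yellow [473 237  22  19 323] [483.57585139 245.76470588] [ 0.5516081  -0.31369421  0.044     ]
yellow [402 272  24  22 413] [413.84987893 282.75060533] [ 0.48490868 -0.18473534  0.044     ]
seat [0.52155073 0.16826812 0.15037348] [0.52178151 0.17005115 0.143     ] [0.51545151 0.17880561 0.143     ]
top [0.52127426 0.17087265 0.17940195] [0.52345376 0.17354901 0.175     ] [0.51612923 0.17567694 0.175     ]
cap [ 0.48545939 -0.18945662  0.00542246] [ 0.48579177 -0.18748502  0.004     ]
lid [141.0, 193.0, 282.8, 334.2] [0.51986052 0.16639748 0.139     ]
jar [0.59482052 0.01195874 0.085     ] mug [0.77028202 0.22595193 0.088     ]
tray [ 0.58813093 -0.08455704  0.012     ]
tray [ 0.59576055 -0.26164589  0.012     ]
tray [ 0.39997224 -0.27076061  0.012     ]
tray [ 0.38955493 -0.09506827  0.012     ]
```

Call:
apply_moves([
  {"jaw": 1, "dx": 22, "dy": 35},
  {"dx": 22, "dy": 35},
  {"dx": 22, "dy": 36},
  {"dx": 22, "dy": 36},
  {"dx": 22, "dy": 36},
  {"dx": 22, "dy": 36},
  {"dx": 22, "dy": 36},
  {"dx": 22, "dy": 36},
])

```text
validation failed for argument at $.ta...
```

Call:
apply_moves([
  {"jaw": 1, "dx": 22, "dy": 35},
  {"dx": 22, "dy": 35},
  {"dx": 22, "dy": 36, "dz": -20},
  {"dx": 24, "dy": 36, "dz": -30},
  {},
])

```text
validation failed for argument at $.ta...
```

```bash
python3 - <<'E'
from h import *
import workcell
s=get_state();W=cam("wrist",s);im=camera("wrist");cv2.imwrite("pics/w1.png",im[...,::-1])
print(getattr(workcell,"tip_reach",None),s["t"],s["tcp_pos"],s["ee_rot"],s["contact_force"],s["finger_gap"])
print("Tcam",calibration("wrist")["T_tool_cam"])
n,l,st,ce=cv2.connectedComponentsWithStats(yellow(im))
for i in range(1,n):
  if st[i,4]>200: print(st[i],ce[i],atz(W,ce[i],.044))
print(proj(W,(.485,-.185,.044)))
E
```

```text
0.0726 0.95 [ 0.21907233 -0.61197167  0.30393011] [1.79999114e+02 1.42507908e-03 1.97001536e+01] [0.23283345 0.18341776 0.73030512] 0.08522935047480043
Tcam [[ 8.15200636e-05 -9.65496996e-01 -2.60414176e-01  6.61374101e-02]
 [ 9.99999996e-01  8.74015624e-05 -1.10050948e-05 -5.65804685e-04]
 [ 3.33859918e-05 -2.60414174e-01  9.65497000e-01 -6.92791664e-02]
 [ 0.00000000e+00  0.00000000e+00  0.00000000e+00  1.00000000e+00]]
[-170.4125375  -397.58563721]
```

Call:
apply_moves([
  {"jaw": 1, "dx": 22, "dy": 35, "dz": 0, "ax": 0, "ay": 0, "az": 0},
  {"jaw": 1, "dx": 22, "dy": 35, "dz": 0, "ax": 0, "ay": 0, "az": 0},
  {"jaw": 1, "dx": 22, "dy": 36, "dz": 0, "ax": 0, "ay": 0, "az": 0},
  {"jaw": 1, "dx": 22, "dy": 36, "dz": 0, "ax": 0, "ay": 0, "az": 0},
  {"jaw": 1, "dx": 22, "dy": 36, "dz": 0, "ax": 0, "ay": 0, "az": 0},
  {"jaw": 1, "dx": 22, "dy": 36, "dz": 0, "ax": 0, "ay": 0, "az": 0},
  {"jaw": 1, "dx": 22, "dy": 36, "dz": 0, "ax": 0, "ay": 0, "az": 0},
  {"jaw": 1, "dx": 22, "dy": 36, "dz": 0, "ax": 0, "ay": 0, "az": 0},
])

```text
t: 1.8
tcp_pos: [0.3956, -0.3244, 0.3042]
ee_rot: [180.0, -0.0, 19.7]
contact_force: [0.7, -0.8, 0.2]
finger_gap: 0.0851
finger_force: 0.0
```

Call:
apply_moves([
  {"jaw": 1, "dx": 22, "dy": 35, "dz": 0, "ax": 0, "ay": 0, "az": 0},
  {"jaw": 1, "dx": 22, "dy": 35, "dz": 0, "ax": 0, "ay": 0, "az": 0},
  {"jaw": 1, "dx": 22, "dy": 36, "dz": -20, "ax": 0, "ay": 0, "az": 0},
  {"jaw": 1, "dx": 24, "dy": 36, "dz": -30, "ax": 0, "ay": 0, "az": 0},
  {"jaw": 1, "dx": 0, "dy": 0, "dz": 0, "ax": 0, "ay": 0, "az": 0},
])

```text
t: 2.3
tcp_pos: [0.4837, -0.1814, 0.2512]
ee_rot: [-179.7, 0.2, 20.0]
contact_force: [0.0, -0.3, -0.4]
finger_gap: 0.0854
finger_force: 0.0
```

```bash
python3 - <<'E'
from h import *
s=get_state();W=cam("wrist",s);im=camera("wrist");cv2.imwrite("pics/w1.png",im[...,::-1])
print(s["t"],s["tcp_pos"],s["ee_rot"],s["contact_force"],s["finger_gap"])
n,l,st,ce=cv2.connectedComponentsWithStats(yellow(im))
for i in range(1,n):
  if st[i,4]>200: print(st[i],ce[i],atz(W,ce[i],.044))
print(proj(W,(.485,-.185,.044)))
E
```

```text
2.3 [ 0.4837032  -0.18143996  0.25118444] [-179.6537241     0.22672137   20.00876551] [ 0.02323079 -0.29632108 -0.38971753] 0.08540512829278515
[ 478  176   57   46 1969] [506.15033012 198.        ] [ 0.55110339 -0.30495726  0.044     ]
[ 301  193   55   60 2612] [327.61026034 222.91730475] [ 0.48637365 -0.18450461  0.044     ]
[327.59447441 224.75024905]
```

View pics/w1.png

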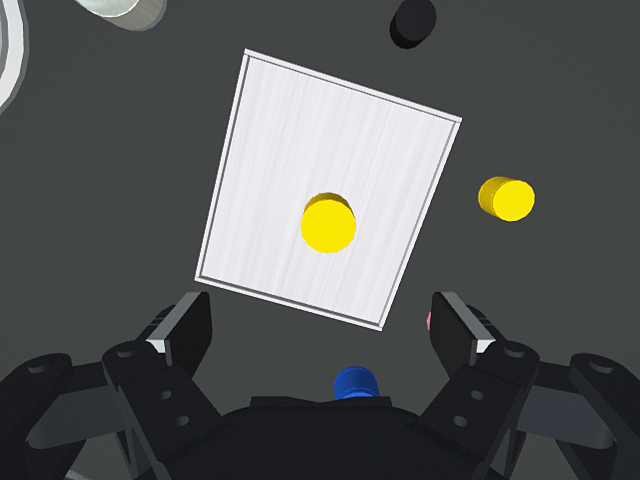

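The wrist view shows the cap's top face centred at about (328,226), so the cap is near (0.4845,-0.185). Descending.

Call:
apply_moves([
  {"jaw": 1, "dx": 0, "dy": -1, "dz": -34, "ax": 0, "ay": 0, "az": 0},
  {"jaw": 1, "dx": 0, "dy": 0, "dz": -34, "ax": 0, "ay": 0, "az": 0},
  {"jaw": 1, "dx": 0, "dy": 0, "dz": -34, "ax": 0, "ay": 0, "az": 0},
  {"jaw": 1, "dx": 0, "dy": 0, "dz": -33, "ax": 0, "ay": 0, "az": 0},
  {"jaw": 1, "dx": 0, "dy": 0, "dz": -33, "ax": 0, "ay": 0, "az": 0},
  {"jaw": 1, "dx": 0, "dy": 0, "dz": 0, "ax": 0, "ay": 0, "az": 0},
  {"jaw": 0.3, "dx": 0, "dy": 0, "dz": 0, "ax": 0, "ay": 0, "az": 0},
  {"jaw": 0.3, "dx": 0, "dy": 0, "dz": 0, "ax": 0, "ay": 0, "az": 0},
], squeeze=30)

```text
t: 3.15
tcp_pos: [0.4853, -0.188, 0.0901]
ee_rot: [179.8, -0.2, 19.7]
contact_force: [0.4, -0.2, 0.0]
finger_gap: 0.0594
finger_force: 0.0
```

Call:
apply_moves([
  {"jaw": 0.3, "dx": 0, "dy": 0, "dz": 0, "ax": 0, "ay": 0, "az": 0},
  {"jaw": 0.3, "dx": 0, "dy": 0, "dz": 0, "ax": 0, "ay": 0, "az": 0},
  {"jaw": 0.3, "dx": 0, "dy": 0, "dz": 0, "ax": 0, "ay": 0, "az": 0},
  {"jaw": 0.3, "dx": 0, "dy": 0, "dz": 0, "ax": 0, "ay": 0, "az": 0},
])

```text
t: 3.55
tcp_pos: [0.4855, -0.1878, 0.0903]
ee_rot: [179.8, -0.2, 19.7]
contact_force: [-1.0, -0.7, 6.5]
finger_gap: 0.0429
finger_force: 30.6
```

Call:
apply_moves([
  {"jaw": 0.3, "dx": 0, "dy": 0, "dz": 30, "ax": 0, "ay": 0, "az": 0},
  {"jaw": 0.3, "dx": 0, "dy": 0, "dz": 40, "ax": 0, "ay": 0, "az": 0},
  {"jaw": 0.3, "dx": 0, "dy": 0, "dz": 45, "ax": 0, "ay": 0, "az": 0},
  {"jaw": 0.3, "dx": 0, "dy": 0, "dz": 45, "ax": 0, "ay": 0, "az": 0},
  {"jaw": 0.3, "dx": 0, "dy": 20, "dz": 40, "ax": 0, "ay": 0, "az": 0},
  {"jaw": 0.3, "dx": 4, "dy": 35, "dz": 20, "ax": 0, "ay": 0, "az": 0},
  {"jaw": 0.3, "dx": 4, "dy": 40, "dz": 0, "ax": 0, "ay": 0, "az": 0},
  {"jaw": 0.3, "dx": 4, "dy": 40, "dz": 0, "ax": 0, "ay": 0, "az": 0},
])

```text
t: 4.35
tcp_pos: [0.4962, -0.0507, 0.31]
ee_rot: [179.9, -0.2, 19.6]
contact_force: [0.5, -0.0, -0.9]
finger_gap: 0.043
finger_force: 30.9
```

Call:
apply_moves([
  {"jaw": 0.3, "dx": 5, "dy": 40, "dz": 0, "ax": 0, "ay": 0, "az": 0},
  {"jaw": 0.3, "dx": 5, "dy": 40, "dz": 0, "ax": 0, "ay": 0, "az": 0},
  {"jaw": 0.3, "dx": 4, "dy": 30, "dz": 0, "ax": 0, "ay": 0, "az": 0},
  {"jaw": 0.3, "dx": 2, "dy": 15, "dz": 0, "ax": 0, "ay": 0, "az": 0},
  {"jaw": 0.3, "dx": 0, "dy": 0, "dz": 0, "ax": 0, "ay": 0, "az": 0},
  {"jaw": 0.3, "dx": 0, "dy": 0, "dz": 0, "ax": 0, "ay": 0, "az": 0},
])

```text
t: 4.95
tcp_pos: [0.5118, 0.0728, 0.3077]
ee_rot: [180.0, -0.0, 19.7]
contact_force: [0.9, -0.8, -0.4]
finger_gap: 0.0429
finger_force: 30.9
```

```bash
python3 - <<'E'
from h import *
s=get_state();W=cam("wrist",s);im=camera("wrist");cv2.imwrite("pics/w2.png",im[...,::-1])
print(s["t"],s["tcp_pos"],s["ee_rot"],s["contact_force"],s["finger_gap"])
S=cam("scene");T=cam("top")
for n in("hub_seat","hub_top"):
  r=landmark_of(n,"wrist")[:1];print(n,r,[atz(W,d["uv"],.143 if n=="hub_seat" else .175) for d in r])
b=camera("top");sc=camera("scene")
k=cv2.resize(np.hstack([b[170:350,120:360],sc[80:260,260:500]]),(800,300),interpolation=cv2.INTER_CUBIC);cv2.imwrite("pics/k2.png",k[...,::-1])
E
```

```text
4.95 [0.51180329 0.07275421 0.30766495] [ 1.79956558e+02 -3.49979211e-04  1.97110127e+01] [ 0.85120004 -0.83306148 -0.37887945] 0.042907437434263965
hub_seat [{'uv': [181.9, 176.2], 'score': 0.64}] [array([0.52202964, 0.17015796, 0.143     ])]
hub_top [{'uv': [155.7, 182.5], 'score': 0.76}] [array([0.52091418, 0.17268094, 0.175     ])]
```

View pics/w2.png

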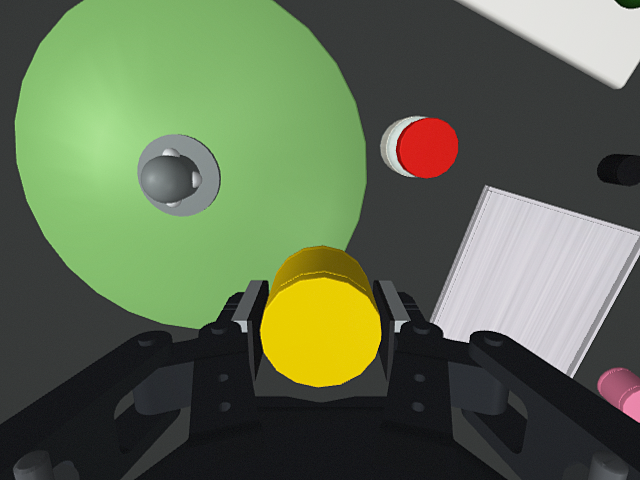

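The wrist view shows the cap gripped upright, with its top centred at about (321,329). The flange is centred at about (179,175), clear of the cap.

```bash
python3 - <<'E'
from h import *
s=get_state();W=cam("wrist",s);T=cam("top");S=cam("scene")
im=cv2.imread("pics/w2.png")[...,::-1].copy()
def fl(im,box):
  h=cv2.cvtColor(im,cv2.COLOR_RGB2HSV);m=np.zeros(im.shape[:2],np.uint8);x0,y0,x1,y1=box
  m[y0:y1,x0:x1]=(h[y0:y1,x0:x1,1]<60)*255
  c=max(cv2.findContours(m,0,1)[0],key=cv2.contourArea);return cv2.fitEllipse(cv2.convexHull(c))
e=fl(im,(100,100,260,250));print("wrist flange",e,atz(W,e[0],.143))
tb=cv2.imread("pics/t.png")[...,::-1].copy();e=fl(tb,(175,230,245,295));print("top flange",e,atz(T,e[0],.143))
y=yellow(im);y[:280]=0;m=cv2.minEnclosingCircle
print("cap in wrist",atz(W,(321,329),.2614), "tcp",s["tcp_pos"])
E
```

```text
wrist flange ((178.38275146484375, 174.73768615722656), (78.86923217773438, 86.2762680053711), 131.5952911376953) [0.52240429 0.17192691 0.143     ]
top flange ((208.2285614013672, 262.1837158203125), (31.06178092956543, 31.782297134399414), 36.39297866821289) [0.52216038 0.17170936 0.143     ]
cap in wrist [0.51302346 0.07297231 0.2614    ] tcp [0.51184804 0.07219492 0.30742774]
```

Call:
apply_moves([
  {"jaw": 0.3, "dx": 2, "dy": 25, "dz": 0, "ax": 0, "ay": 0, "az": 0},
  {"jaw": 0.3, "dx": 3, "dy": 30, "dz": 0, "ax": 0, "ay": 0, "az": 0},
  {"jaw": 0.3, "dx": 3, "dy": 29, "dz": 0, "ax": 0, "ay": 0, "az": 0},
  {"jaw": 0.3, "dx": 2, "dy": 15, "dz": -10, "ax": 0, "ay": 0, "az": 0},
  {"jaw": 0.3, "dx": 0, "dy": 0, "dz": -10, "ax": 0, "ay": 0, "az": 0},
  {"jaw": 0.3, "dx": 0, "dy": 0, "dz": 0, "ax": 0, "ay": 0, "az": 0},
  {"jaw": 0.3, "dx": 0, "dy": 0, "dz": 0, "ax": 0, "ay": 0, "az": 0},
])

```text
t: 5.9
tcp_pos: [0.5216, 0.1711, 0.2864]
ee_rot: [180.0, 0.1, 19.6]
contact_force: [0.6, -0.1, -1.0]
finger_gap: 0.0429
finger_force: 30.9
```

```bash
python3 - <<'E'
from h import *
sc=camera("scene");s=get_state();S=cam("scene")
p=s["tcp_pos"];print(p,s["ee_rot"],s["contact_force"])
# expected cap in scene
for q in ([*p[:2],p[2]-.0863],[*p[:2],p[2]-.0463],[.5222,.1715,.143],[.5222,.1715,.175]): print(proj(S,q))
y=yellow(sc);y[:,:320]=0;y[:,400:]=0;y[250:]=0;print(cv2.boundingRect(y),cv2.boundingRect(yellow(sc)[:,:1]))
k=cv2.resize(sc[110:230,290:450],(800,600),interpolation=cv2.INTER_CUBIC);cv2.imwrite("pics/k3.png",k[...,::-1])
E
```

```text
[0.52180475 0.17118849 0.2870434 ] [1.79987700e+02 4.73405026e-02 1.96245257e+01] [-0.04284409 -0.07436401 -0.54169918]
[362.5020265  165.14112507]
[363.5844089  148.31204901]
[361.23737436 188.37225864]
[362.05916956 175.64652987]
(351, 144, 23, 26) (0, 0, 0, 0)
```

View pics/k3.png

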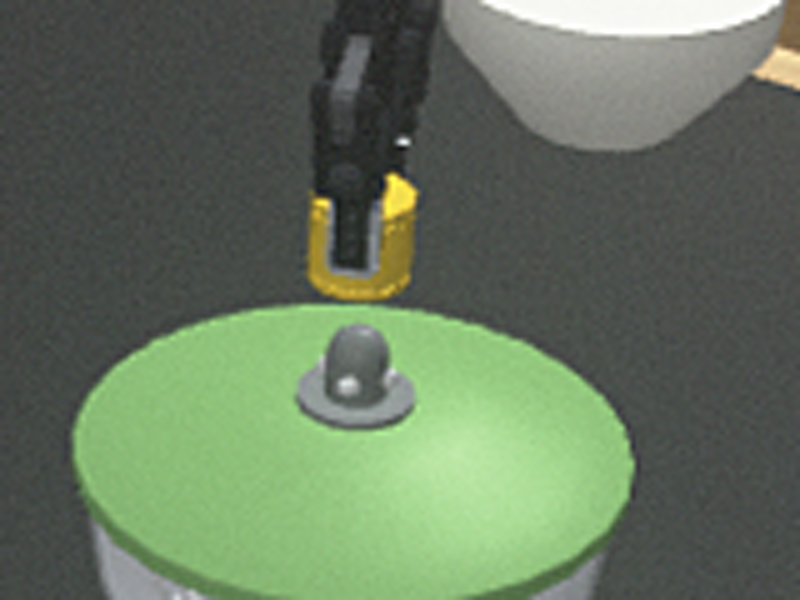

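The crop shows the cap level and right above the stud: cap bottom centre at crop x≈360, stud at ≈358. Lowering it.

Call:
apply_moves([
  {"jaw": 0.3, "dx": 0, "dy": 0, "dz": -10, "ax": 0, "ay": 0, "az": 0},
  {"jaw": 0.3, "dx": 0, "dy": 0, "dz": -10, "ax": 0, "ay": 0, "az": 0},
  {"jaw": 0.3, "dx": 0, "dy": 0, "dz": -5, "ax": 0, "ay": 0, "az": 0},
  {"jaw": 0.3, "dx": 0, "dy": 0, "dz": -5, "ax": 0, "ay": 0, "az": 0},
  {"jaw": 0.3, "dx": 0, "dy": 0, "dz": -4, "ax": 0, "ay": 0, "az": 0},
  {"jaw": 0.3, "dx": 0, "dy": 0, "dz": -4, "ax": 0, "ay": 0, "az": 0},
  {"jaw": 0.3, "dx": 0, "dy": 0, "dz": 0, "ax": 0, "ay": 0, "az": 0},
  {"jaw": 0.3, "dx": 0, "dy": 0, "dz": 0, "ax": 0, "ay": 0, "az": 0},
])

```text
t: 6.75
tcp_pos: [0.5219, 0.1723, 0.2495]
ee_rot: [180.0, -0.0, 19.7]
contact_force: [-0.9, 0.7, -0.3]
finger_gap: 0.0432
finger_force: 30.9
```

Call:
apply_moves([
  {"jaw": 0.3, "dx": 0, "dy": -0.5, "dz": -2, "ax": 0, "ay": 0, "az": 0},
  {"jaw": 0.3, "dx": 0, "dy": 0, "dz": -2, "ax": 0, "ay": 0, "az": 0},
  {"jaw": 0.3, "dx": 0, "dy": 0, "dz": 0, "ax": 0, "ay": 0, "az": 0},
])

```text
t: 7.05
tcp_pos: [0.5217, 0.1717, 0.2451]
ee_rot: [-180.0, 0.0, 19.7]
contact_force: [0.4, -0.3, -0.5]
finger_gap: 0.0428
finger_force: 30.9
```

Call:
apply_moves([
  {"jaw": 0.3, "dx": 0, "dy": 0, "dz": -1, "ax": 0, "ay": 0, "az": 0},
  {"jaw": 0.3, "dx": 0, "dy": 0, "dz": 0, "ax": 0, "ay": 0, "az": 0},
  {"jaw": 0.3, "dx": 0, "dy": 0, "dz": 0, "ax": 0, "ay": 0, "az": 0},
])

```text
t: 7.35
tcp_pos: [0.5219, 0.1717, 0.2444]
ee_rot: [-180.0, -0.0, 19.7]
contact_force: [0.2, 0.2, -1.2]
finger_gap: 0.043
finger_force: 30.9
```

Call:
apply_moves([
  {"jaw": 0.3, "dx": 0, "dy": 0, "dz": -1, "ax": 0, "ay": 0, "az": 0},
  {"jaw": 0.3, "dx": 0, "dy": 0, "dz": 0, "ax": 0, "ay": 0, "az": 0},
  {"jaw": 0.3, "dx": 0, "dy": 0, "dz": 0, "ax": 0, "ay": 0, "az": 0},
])

```text
t: 7.65
tcp_pos: [0.522, 0.1718, 0.2436]
ee_rot: [-180.0, -0.0, 19.7]
contact_force: [0.3, -0.2, 0.7]
finger_gap: 0.0433
finger_force: 31.0
```

Call:
apply_moves([
  {"jaw": 0.6, "dx": 0, "dy": 0, "dz": 0, "ax": 0, "ay": 0, "az": 0},
  {"jaw": 0.8, "dx": 0, "dy": 0, "dz": 0, "ax": 0, "ay": 0, "az": 0},
  {"jaw": 1, "dx": 0, "dy": 0, "dz": 0, "ax": 0, "ay": 0, "az": 0},
  {"jaw": 1, "dx": 0, "dy": 0, "dz": 0, "ax": 0, "ay": 0, "az": 0},
  {"jaw": 1, "dx": 0, "dy": 0, "dz": 0, "ax": 0, "ay": 0, "az": 0},
  {"jaw": 1, "dx": 0, "dy": 0, "dz": 0, "ax": 0, "ay": 0, "az": 0},
])

```text
t: 8.25
tcp_pos: [0.5219, 0.1717, 0.2434]
ee_rot: [180.0, -0.0, 19.7]
contact_force: [0.5, -0.6, -0.2]
finger_gap: 0.0852
finger_force: 0.0
```

```bash
python3 - <<'E'
from h import *
s=get_state();W=cam("wrist",s);im=camera("wrist");sc=camera("scene")
p=s["tcp_pos"];print(p,s["contact_force"],s["finger_gap"])
y=yellow(sc);y[:,:320]=0;y[:,400:]=0;y[250:]=0;print(cv2.boundingRect(y))
a=cv2.resize(sc[120:220,310:420],(440,400),interpolation=cv2.INTER_CUBIC);b=cv2.resize(im[180:480,180:480],(360,400))
cv2.imwrite("pics/k4.png",np.hstack([a,b])[...,::-1])
E
```

```text
[0.52185333 0.17171679 0.24344067] [ 0.48501604 -0.57256715 -0.21029963] 0.08516297410126106
(351, 162, 21, 26)
```

View pics/k4.png

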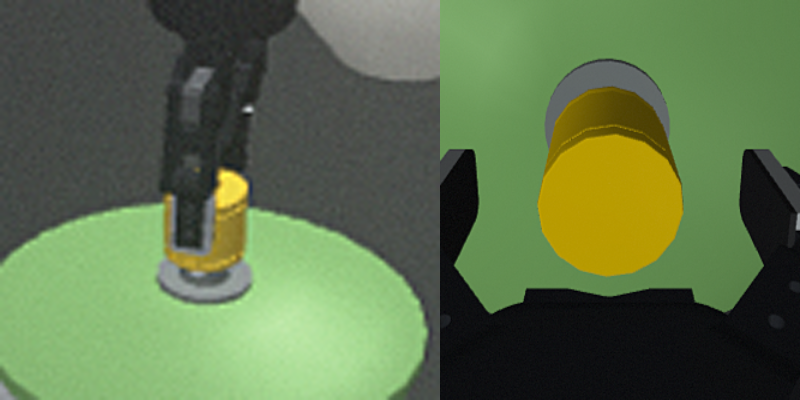

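The cap stands upright on the catches (left half), and the open fingers are clear of it on both sides (right half). Raising and shutting the gripper.

Call:
apply_moves([
  {"jaw": 1, "dx": 0, "dy": 0, "dz": 5, "ax": 0, "ay": 0, "az": 0},
  {"jaw": 1, "dx": 0, "dy": 0, "dz": 15, "ax": 0, "ay": 0, "az": 0},
  {"jaw": 1, "dx": 0, "dy": 0, "dz": 20, "ax": 0, "ay": 0, "az": 0},
  {"jaw": 1, "dx": 0, "dy": 0, "dz": 20, "ax": 0, "ay": 0, "az": 0},
  {"jaw": 1, "dx": 0, "dy": 0, "dz": 0, "ax": 0, "ay": 0, "az": 0},
  {"jaw": 0, "dx": 0, "dy": 0, "dz": 0, "ax": 0, "ay": 0, "az": 0},
  {"jaw": 0, "dx": 0, "dy": 0, "dz": 0, "ax": 0, "ay": 0, "az": 0},
  {"jaw": 0, "dx": 0, "dy": 0, "dz": 0, "ax": 0, "ay": 0, "az": 0},
])

```text
t: 9.15
tcp_pos: [0.5213, 0.1716, 0.302]
ee_rot: [-180.0, 0.1, 19.7]
contact_force: [1.0, 0.4, 0.3]
finger_gap: 0.0442
finger_force: 0.0
```

Call:
apply_moves([
  {"jaw": 0, "dx": 0, "dy": 0, "dz": 0, "ax": 0, "ay": 0, "az": 0},
  {"jaw": 0, "dx": 0, "dy": 0, "dz": 0, "ax": 0, "ay": 0, "az": 0},
  {"jaw": 0, "dx": 0, "dy": 0, "dz": 0, "ax": 0, "ay": 0, "az": 0},
  {"jaw": 0, "dx": 0, "dy": 0, "dz": 0, "ax": 0, "ay": 0, "az": 0},
])

```text
t: 9.55
tcp_pos: [0.5218, 0.1717, 0.3033]
ee_rot: [-180.0, 0.0, 19.7]
contact_force: [-0.1, -0.1, -0.0]
finger_gap: -0.0
finger_force: 0.0
```

```bash
python3 - <<'E'
from h import *
s=get_state();W=cam("wrist",s);T=cam("top");im=camera("wrist");sc=camera("scene")
p=s["tcp_pos"];print(p,s["contact_force"],s["finger_gap"])
y=yellow(sc);y[:,:320]=0;y[:,400:]=0;y[250:]=0;print(cv2.boundingRect(y))
print("hub proj wrist cap-top",proj(W,(.522,.1715,.197)))
a=cv2.resize(sc[120:220,310:420],(440,400),interpolation=cv2.INTER_CUBIC);b=cv2.resize(im[180:480,180:480],(360,400))
cv2.imwrite("pics/k5.png",np.hstack([a,b])[...,::-1])
E
```

```text
[0.52181461 0.17174    0.30328921] [-0.11189693 -0.12578437 -0.01488894] -2.2278093584448787e-05
(351, 162, 21, 26)
hub proj wrist cap-top [322.05589747 271.55175768]
```

View pics/k5.png

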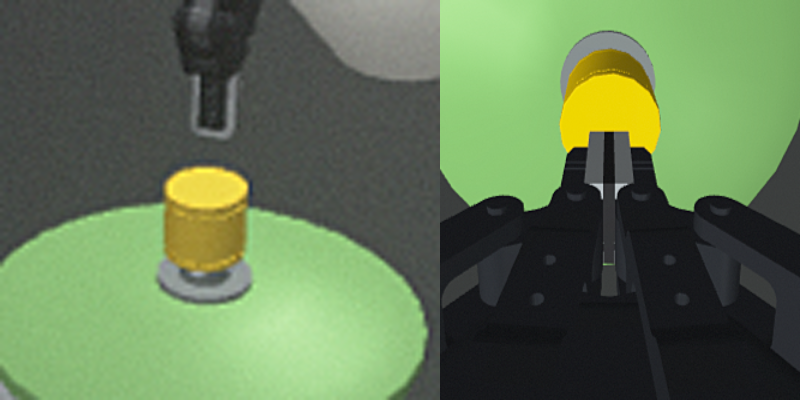

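The cap stands free and level on the catches at crop (206,220), and the shut fingertips are centred above it. Pressing down.

Call:
apply_moves([
  {"jaw": 0, "dx": 0, "dy": 0, "dz": -10, "ax": 0, "ay": 0, "az": 0},
  {"jaw": 0, "dx": 0, "dy": 0, "dz": -10, "ax": 0, "ay": 0, "az": 0},
  {"jaw": 0, "dx": 0, "dy": 0, "dz": -6, "ax": 0, "ay": 0, "az": 0},
  {"jaw": 0, "dx": 0, "dy": 0, "dz": -3, "ax": 0, "ay": 0, "az": 0},
  {"jaw": 0, "dx": 0, "dy": 0, "dz": 0, "ax": 0, "ay": 0, "az": 0},
])

```text
t: 10.15
tcp_pos: [0.5215, 0.1716, 0.2734]
ee_rot: [-180.0, 0.1, 19.7]
contact_force: [0.3, 0.4, 1.3]
finger_gap: 0.0002
finger_force: 0.0
```

Call:
apply_moves([
  {"jaw": 0, "dx": 0, "dy": 0, "dz": -2, "ax": 0, "ay": 0, "az": 0},
  {"jaw": 0, "dx": 0, "dy": 0, "dz": -2, "ax": 0, "ay": 0, "az": 0},
  {"jaw": 0, "dx": 0, "dy": 0, "dz": -1, "ax": 0, "ay": 0, "az": 0},
  {"jaw": 0, "dx": 0, "dy": 0, "dz": 0, "ax": 0, "ay": 0, "az": 0},
])

```text
t: 10.55
tcp_pos: [0.522, 0.1718, 0.2697]
ee_rot: [180.0, -0.0, 19.7]
contact_force: [-0.3, -0.5, -0.7]
finger_gap: -0.0001
finger_force: 0.2
```

Call:
apply_moves([
  {"jaw": 0, "dx": 0, "dy": 0, "dz": -1, "ax": 0, "ay": 0, "az": 0},
  {"jaw": 0, "dx": 0, "dy": 0, "dz": -1, "ax": 0, "ay": 0, "az": 0},
  {"jaw": 0, "dx": 0, "dy": 0, "dz": 0, "ax": 0, "ay": 0, "az": 0},
])

```text
t: 10.85
tcp_pos: [0.5226, 0.1719, 0.269]
ee_rot: [180.0, -0.2, 19.7]
contact_force: [-0.2, -0.4, 5.2]
finger_gap: -0.0002
finger_force: 2.4
```

Call:
apply_moves([
  {"jaw": 0, "dx": 0, "dy": 0, "dz": -1, "ax": 0, "ay": 0, "az": 0},
  {"jaw": 0, "dx": 0, "dy": 0, "dz": 0, "ax": 0, "ay": 0, "az": 0},
])

```text
t: 11.05
tcp_pos: [0.5229, 0.172, 0.2688]
ee_rot: [180.0, -0.2, 19.7]
contact_force: [0.5, 0.3, 6.6]
finger_gap: -0.0003
finger_force: 3.5
```

Call:
apply_moves([
  {"jaw": 0, "dx": 0, "dy": 0, "dz": -1, "ax": 0, "ay": 0, "az": 0},
  {"jaw": 0, "dx": 0, "dy": 0, "dz": 0, "ax": 0, "ay": 0, "az": 0},
])

```text
t: 11.25
tcp_pos: [0.5232, 0.1721, 0.2686]
ee_rot: [180.0, -0.3, 19.7]
contact_force: [-0.6, 0.4, 9.2]
finger_gap: 0.0001
finger_force: 4.6
```

Call:
apply_moves([
  {"jaw": 0, "dx": -0.5, "dy": 0, "dz": -1, "ax": 0, "ay": 0, "az": 0},
  {"jaw": 0, "dx": -0.5, "dy": 0, "dz": -1, "ax": 0, "ay": 0, "az": 0},
  {"jaw": 0, "dx": 0, "dy": 0, "dz": 0, "ax": 0, "ay": 0, "az": 0},
])

```text
t: 11.55
tcp_pos: [0.5229, 0.1723, 0.268]
ee_rot: [180.0, -0.5, 19.7]
contact_force: [0.3, 0.7, 13.2]
finger_gap: 0.0002
finger_force: 6.3
```

Call:
apply_moves([
  {"jaw": 0, "dx": -0.3, "dy": 0, "dz": -1, "ax": 0, "ay": 0, "az": 0},
  {"jaw": 0, "dx": 0, "dy": 0, "dz": 0, "ax": 0, "ay": 0, "az": 0},
])

```text
t: 11.75
tcp_pos: [0.5228, 0.1723, 0.2672]
ee_rot: [180.0, -0.5, 19.7]
contact_force: [0.6, 0.4, 12.3]
finger_gap: 0.0002
finger_force: 6.1
```

Near snapping.

Call:
apply_moves([
  {"jaw": 0, "dx": 0, "dy": 0, "dz": -2, "ax": 0, "ay": 0, "az": 0},
  {"jaw": 0, "dx": 0, "dy": 0, "dz": -2, "ax": 0, "ay": 0, "az": 0},
  {"jaw": 0, "dx": 0, "dy": 0, "dz": 0, "ax": 0, "ay": 0, "az": 0},
])

```text
t: 12.05
tcp_pos: [0.5203, 0.1717, 0.258]
ee_rot: [-180.0, 0.1, 19.7]
contact_force: [1.1, 0.2, -0.4]
finger_gap: -0.0
finger_force: 0.0
```

It snapped. Following it down to hold the pressure.

Call:
apply_moves([
  {"jaw": 0, "dx": 1, "dy": 0, "dz": -2, "ax": 0, "ay": 0, "az": 0},
  {"jaw": 0, "dx": 0, "dy": 0, "dz": -2, "ax": 0, "ay": 0, "az": 0},
  {"jaw": 0, "dx": 0, "dy": 0, "dz": -2, "ax": 0, "ay": 0, "az": 0},
  {"jaw": 0, "dx": 0, "dy": 0, "dz": -2, "ax": 0, "ay": 0, "az": 0},
  {"jaw": 0, "dx": 0, "dy": 0, "dz": 0, "ax": 0, "ay": 0, "az": 0},
])

```text
t: 12.55
tcp_pos: [0.5218, 0.1718, 0.2557]
ee_rot: [180.0, -0.0, 19.7]
contact_force: [-12.5, -4.5, 23.3]
finger_gap: -0.0002
finger_force: 11.8
```

Call:
apply_moves([
  {"jaw": 0, "dx": 0, "dy": 0, "dz": -2, "ax": 0, "ay": 0, "az": 0},
  {"jaw": 0, "dx": 0, "dy": 0, "dz": -1, "ax": 0, "ay": 0, "az": 0},
  {"jaw": 0, "dx": 0, "dy": 0, "dz": 0, "ax": 0, "ay": 0, "az": 0},
  {"jaw": 0, "dx": 0, "dy": 0, "dz": 0, "ax": 0, "ay": 0, "az": 0},
])

```text
t: 12.95
tcp_pos: [0.522, 0.1718, 0.2557]
ee_rot: [180.0, -0.1, 19.7]
contact_force: [-17.7, -4.5, 35.5]
finger_gap: -0.0001
finger_force: 17.4
```

```bash
python3 - <<'E'
from h import *
sc=camera("scene");s=get_state()
print(s["t"],s["tcp_pos"],s["contact_force"])
cv2.imwrite("pics/k6.png",cv2.resize(sc[120:220,310:420],(660,600),interpolation=cv2.INTER_CUBIC)[...,::-1])
E
```

```text
13.0 [0.52197675 0.17183174 0.25566309] [-17.08966817  -4.83327457  35.91760728]
```

View pics/k6.png

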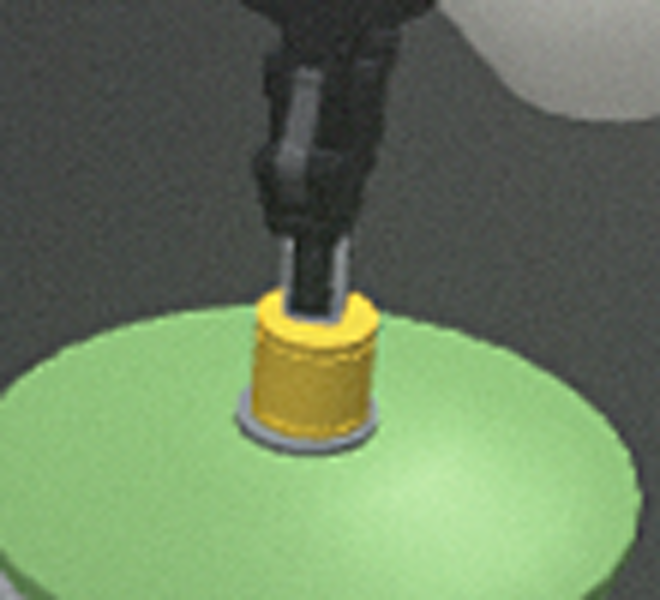

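The cap sits flush on the flange with the fingertips pressing its top. 36 N is more than needed, so I'll ease off a little, then hand in.

Call:
apply_moves([
  {"jaw": 0, "dx": 0, "dy": 0, "dz": 2, "ax": 0, "ay": 0, "az": 0},
  {"jaw": 0, "dx": 0, "dy": 0, "dz": 2, "ax": 0, "ay": 0, "az": 0},
  {"jaw": 0, "dx": 0, "dy": 0, "dz": 0, "ax": 0, "ay": 0, "az": 0},
  {"jaw": 0, "dx": 0, "dy": 0, "dz": 0, "ax": 0, "ay": 0, "az": 0},
])

```text
t: 13.4
tcp_pos: [0.5216, 0.1717, 0.2556]
ee_rot: [180.0, 0.0, 19.7]
contact_force: [-9.6, -2.3, 20.1]
finger_gap: 0.0002
finger_force: 9.9
```

```bash
python3 -c "
from workcell import *
print(hand_in())"
```

```text
the job is handed in; nothing more can be done
None
```

The yellow cap stood on its own on the hub, then snapped flush onto the flange, and I handed the job in at 13.4 s while pressing down with about 20 N (no verdict came back).

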